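# Find the iron by weight and house it in the store tray

### The job

Three closed card boxes on the finds bench look the same, but one holds a lump of iron and is more than twice as heavy as either of the others. Find it by lifting, and set it gently into the empty square recess of the grey tray so that it sits level and fully home on the recess floor. Put any other box you lift back down where it stood; keep all the boxes upright, and leave the loose stone, the hand lens and the brush alone.

Things in the scene. Friction and masses are not known exactly. Their poses are not given: they have to be found in the camera images.
- box_1: closed rigid brown card box, blank white label on its lid, 56 x 56 mm and 50 mm tall; origin at the centre of its underside, z up, x and y square to its sides. All three look identical. Weighs 0.13 to 0.16 kg, or 0.37 to 0.50 kg if it holds the iron lump; which one does changes every time and cannot be seen. The lump has 2.5 mm of play inside.
- box_2: closed rigid brown card box, blank white label on its lid, 56 x 56 mm and 50 mm tall; origin at the centre of its underside, z up, x and y square to its sides. All three look identical. Weighs 0.13 to 0.16 kg, or 0.37 to 0.50 kg if it holds the iron lump; which one does changes every time and cannot be seen. The lump has 2.5 mm of play inside.
- box_3: closed rigid brown card box, blank white label on its lid, 56 x 56 mm and 50 mm tall; origin at the centre of its underside, z up, x and y square to its sides. All three look identical. Weighs 0.13 to 0.16 kg, or 0.37 to 0.50 kg if it holds the iron lump; which one does changes every time and cannot be seen. The lump has 2.5 mm of play inside.
- tray: grey rigid plastic tray, 190 x 100 mm and 30 mm tall, fixed to the bench; origin at the centre of its underside, z up, x along its length. Two square recesses: the empty one is centred 45 mm from the centre towards -x, the other, towards +x, is filled with a fixed grey stone that stands no more than 3 mm above the tray's top
- recess (a point): centre of the floor of the tray's empty recess, 8 mm above the bench; its axes are the tray's. The recess is 62 x 62 mm square (3 mm of play on each side of a box), 22 mm deep, with a 2 mm chamfer at the mouth; a box seated in it stands 28 mm above the tray's top and may go in any of the four ways round
- stone: loose grey lumpy stone, 62 mm across and 44 mm tall; origin at the centre of its underside. Bystander, to be left where it is.
- lens: loose folding hand lens of dark and bright steel, a 34 mm disc 12 mm tall (origin at the centre of its underside) with a case reaching 57 mm towards -x. Bystander, to be left where it is.
- brush: loose brush lying along its x axis, handle towards -x, 170 mm long; origin at its middle, on the underside. Bystander, to be left where it is.

How it is judged:
At the end, for the whole second after the job is handed in: The heavy box stands in the tray's empty recess: centre within 7 mm of the recess centre, underside within 4 mm of its floor, tilted less than 0.07 rad, its weight (more than 2.6 N) carried by the tray, at rest. Each of the other two boxes stands upright and at rest within 50 mm of where it started (((horizontal distance between box_1 and recess below 0.007 m and z of box_1 in the frame of recess below 0.004 m and angle between box_1's own z axis and vertical below 0.07 rad and contact force between box_1 and tray above 2.6 N and linear speed of each of box_1, box_2, box_3 below 0.02 m/s and distance of each of box_2, box_3 from where it was at the start of the episode below 0.05 m and angle between each of box_2, box_3's own z axis and vertical below 0.1 rad) or (horizontal distance between box_2 and recess below 0.007 m and z of box_2 in the frame of recess below 0.004 m and angle between box_2's own z axis and vertical below 0.07 rad and contact force between box_2 and tray above 2.6 N and linear speed of each of box_2, box_1, box_3 below 0.02 m/s and distance of each of box_1, box_3 from where it was at the start of the episode below 0.05 m and angle between each of box_1, box_3's own z axis and vertical below 0.1 rad) or (horizontal distance between box_3 and recess below 0.007 m and z of box_3 in the frame of recess below 0.004 m and angle between box_3's own z axis and vertical below 0.07 rad and contact force between box_3 and tray above 2.6 N and linear speed of each of box_3, box_1, box_2 below 0.02 m/s and distance of each of box_1, box_2 from where it was at the start of the episode below 0.05 m and angle between each of box_1, box_2's own z axis and vertical below 0.1 rad))); the robot touches nothing.
It fails at once if a box is tipped by more than 0.7 rad (angle between any of box_1, box_2, box_3's own z axis and vertical above 0.7 rad).
It fails at once if a box is dropped: let go over the recess, it falls while still more than 12 mm above the recess floor ((horizontal distance between box_1 and recess below 0.04 m and z of box_1 in the frame of recess above 0.012 m and linear speed of box_1 above 0.2 m/s and contact force between the fingers and box_1 below 0.2 N) or (horizontal distance between box_2 and recess below 0.04 m and z of box_2 in the frame of recess above 0.012 m and linear speed of box_2 above 0.2 m/s and contact force between the fingers and box_2 below 0.2 N) or (horizontal distance between box_3 and recess below 0.04 m and z of box_3 in the frame of recess above 0.012 m and linear speed of box_3 above 0.2 m/s and contact force between the fingers and box_3 below 0.2 N)).
It fails at once if a box is rammed into the tray (more than 80 N) (contact force between any of box_1, box_2, box_3 and tray above 80 N).
It fails at once if the stone, the hand lens or the brush is moved by more than 30 mm (distance of any of stone, lens, brush from where it was at the start of the episode above 0.03 m).
It also fails if it takes over 51 s, if anything falls off the work surface, if the arm or the gripper's body presses on something with over 40 N, if the wrist force passes 120 N, or if a joint passes its speed limit or range.

### The arm

A 6-joint arm with a two-finger parallel gripper is mounted at the origin on the work surface. World frame = base frame: x ahead of the robot, y to its left, z up, the work surface at z = 0. Lengths are in m, angles in rad, forces in N, time in s.
With the tool pointing down it reaches from about 0.3 to 0.85 m from the base axis. Payload 4.2 kg.
Tool frame: the origin (TCP) lies at the very end of the fingers, on their centre line; the grasp point (between the pads) lies 19 mm behind it (r.grip_point_offset is the distance from the TCP to the grasp point, in m); z points along the fingers, y is the line along which they close (so a half turn about z gives the same grasp; the last joint's range is limited). The gripper opens to 91 mm and grips with 3 to 60 N. Pads are 32 mm wide; open, the fingers measure 118 mm over their backs; the gripper's body (76 mm by 178 mm) begins 60 mm behind the grasp point.
Start: joints at [1.18, 0.32, 1.565, -0, 1.257, -0.02], TCP at [0.208, 0.536, 0.214] pointing down, gripper open.
Joint ranges: [-3.11, 3.11], [-0.84, 2.01], [0.21, 2.61], [-1.34, 4.49], [0.05, 2.63], [-2.56, 2.56]. Speed limits (rad/s): [2.57, 2.57, 3.14, 3.14, 3.14, 3.14].

### API

Orientations are given as a rotation vector (axis times angle).
In Python, from plant import r gives the robot as it stands.
- The arm moves only by the shell command python3 jog.py 'ROWS' [FORCE]. ROWS is a JSON list of rows, 1 to 8 of them, each an object with the fields wx, wy, wz (a rotation vector in fractions of the full range, 1 being pi rad), sx, sy, sz (the shift in shares of the most that a row can go, 1 being 62.5 mm), jaw (the opening from 0.0 (shut) to 1.0 (fully open)); a field left out counts as zero (the opening has to be given); each row shifts and turns the commanded pose from where the row before left it, along the tool's axes as they then stand; what a row does not reach is not made up. A row lasts 1/8 s, in which the tool goes at most 0.0625 m and 0.188 rad, less where a joint would pass 70% of its speed; a pose out of reach is approached as far as the arm can. The fingers move at their own pace and stop on an object; FORCE is the grip in N (left out, the last holds). Time passes only in rows, so rows that do not move let the fingers close. It prints the time, the measured TCP pose, the force, the opening and the grip force at its end. Shift and turn numbers lie between -1 and 1, and a call with a number outside is refused. Input that does not fit is refused with a message, and nothing moves.
- r.get_state(): the state, without advancing time (a new reading comes with each control period).
- r.read_camera(name): name is "side" or "top" or "wrist"; returns a dict with "color" (400x640x3 uint8, red, green, blue), "intrinsics" (3x3 intrinsics, pixels), "dist" ([k1, k2, p1, p2, k3] as OpenCV has them; the pictures are not rectified), "eye" and "orientation" of the camera in the world. Camera axes: x right, y down, z forward; pixel columns grow to the right and rows downward; lengths in m; the calibration is good to about 2 mm. A picture is of the moment at which its call begins. There is no depth.
- r.sign_off(): hands the job in; it is judged then, once.
The state is a dict: "time_s": time; "joint_positions": joint angles; "qd": joint speeds; "effort": joint torques, N m; "ee_pos": TCP position; "eef_rot": TCP orientation; "ft_force": force on the tool from outside, world axes, zero at the start; "torque": the same for the moment, N m; "opening": opening from 0.0 (shut) to 1.0 (fully open); "grasp_force": force on a finger pad.
Only numpy, scipy, OpenCV 4.12 (cv2) and the standard library are available. Lean on these libraries where they do the work, as an engineer would, in place of code of your own. Each camera call takes 0.05 s, during which the arm holds its last target. There are 200 camera calls.

## Working session

There is one attempt and no reset: what is moved stays moved. The work goes in short steps, Python scripts to look and compute and a shell command to move; the robot and the scene stay as the last step left them, time stands still between calls to the robot, and variables do not carry over. Pictures are saved under pics/ and viewed, at most 10 in all, crops included, and the job is handed in when it is done.

```bash
mkdir -p pics; ls
cat > h.py <<'E'
from plant import r
import numpy as np, cv2
from scipy.spatial.transform import Rotation as R
def snap(n,f):
    c=r.read_camera(n); cv2.imwrite(f'pics/{f}.png',c['color'][:,:,::-1])
    import pickle; pickle.dump({k:v for k,v in c.items()},open(f'{f}.pkl','wb')); return c
def load(f):
    import pickle; return pickle.load(open(f+'.pkl','rb'))
def rotm(o):
    o=np.array(o,float)
    return o if o.shape==(3,3) else (R.from_rotvec(o).as_matrix() if o.size==3 else R.from_quat(o).as_matrix())
def px2w(c,uv,z):
    p=cv2.undistortPoints(np.array(uv,float).reshape(-1,1,2),np.array(c['intrinsics']),np.array(c['dist']))[:,0]
    d=np.c_[p,np.ones(len(p))]@rotm(c['orientation']).T; e=np.array(c['eye'])
    return e+d*((z-e[2])/d[:,2])[:,None]
E
python3 - <<'E'
from h import *
for n in('top','side'):
    c=snap(n,n+'0'); print(n,c['eye'],c['orientation'],c['intrinsics'],c['dist'])
print(r.get_state())
E
```

```text
jog.py
pics
plant.py
top [0.33058455 0.03269389 1.08125066] [-1.98598239  2.24182026 -0.2407308 ] [[476.11572791   0.         310.29847701]
 [  0.         476.11572791 203.183744  ]
 [  0.           0.           1.        ]] [-0.14536796  0.          0.          0.          0.        ]
side [ 0.11872932 -0.56990766  0.87673259] [-2.31371955  0.77832214 -0.30469256] [[517.58150415   0.         321.66043524]
 [  0.         517.58150415 202.22841144]
 [  0.           0.           1.        ]] [0.0290543 0.        0.        0.        0.       ]
{'time_s': 0.1, 'joint_positions': array([ 1.17999437e+00,  3.20223960e-01,  1.56555695e+00, -1.40074574e-06,
        1.25739215e+00, -1.99722543e-02]), 'qd': array([ 0.00194567, -0.00215407, -0.0031595 , -0.00081907, -0.00045267,
       -0.0004792 ]), 'effort': array([-9.35715507e-04, -4.13332808e+01, -2.32508075e+01,  7.28154019e-02,
        4.21057118e-02, -4.00549072e-05]), 'ee_pos': array([0.2081862 , 0.5355034 , 0.21320669]), 'eef_rot': array([-5.79106055e-01, -3.08742899e+00,  2.43050675e-03]), 'ft_force': array([-0.05950969,  0.53028018,  0.99901131]), 'torque': array([ 0.00946242,  0.01974503, -0.06213178]), 'grasp_force': 0.0, 'opening': 1.002911020584992}
```

View pics/top0.png

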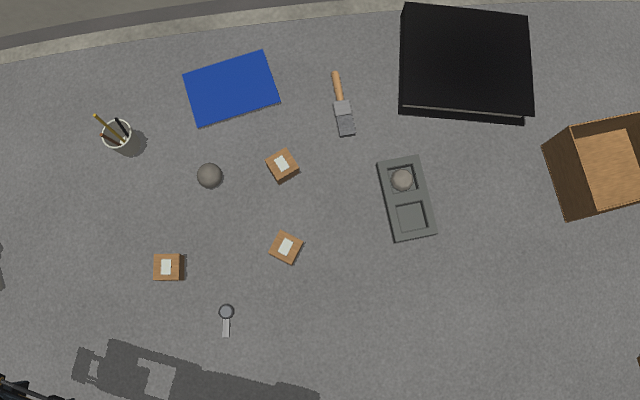

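Run:
```python
from h import *
im=cv2.imread('pics/top0.png')
def cr(x,y,w,h,s): return cv2.resize(im[y:y+h,x:x+w],None,fx=s,fy=s,interpolation=cv2.INTER_CUBIC)
a=cr(258,144,50,37,8);b=cr(262,229,50,37,8);c=cr(143,248,50,37,8);d=cr(357,152,100,74,4);
d=cr(357,150,133,99,3)[:296,:400]; d=cv2.copyMakeBorder(d,0,296-d.shape[0],0,400-d.shape[1],0)
cv2.imwrite('pics/crop0.png',np.vstack([np.hstack([a,b]),np.hstack([c,d])]))
```

```text
(no output)
```

View pics/crop0.png

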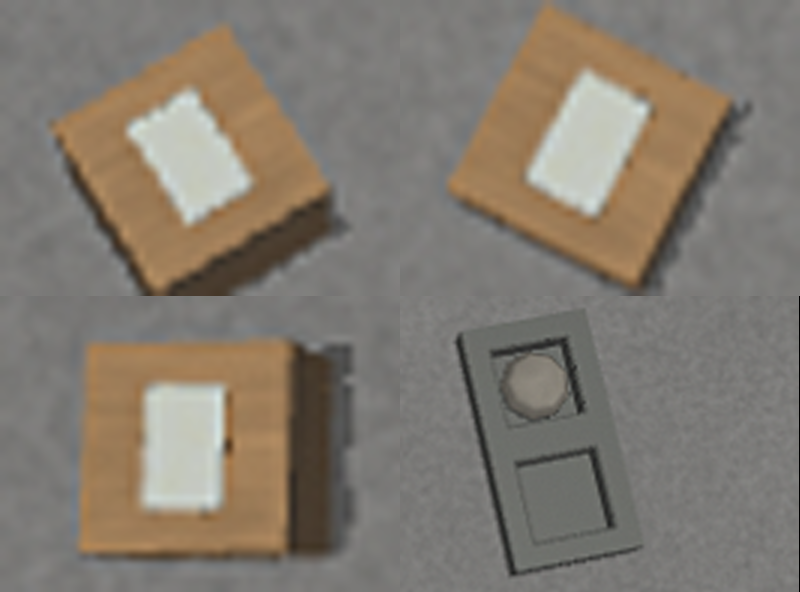

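View pics/side0.png

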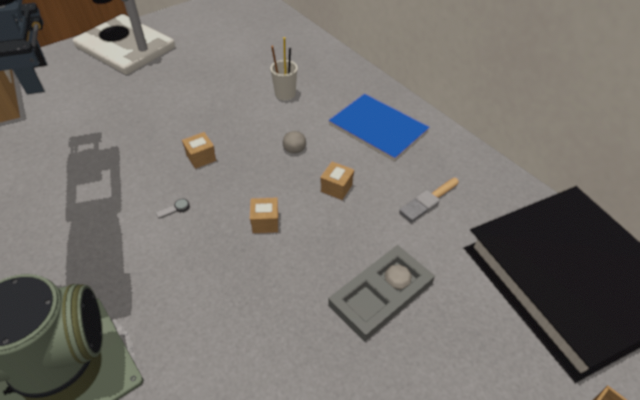

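```bash
python3 - <<'E'
from h import *
c=load('top0')
def f(x0,y0,s,pts,z):
    p=(np.array(pts)+.5)/s-.5+[x0,y0]; w=px2w(c,p,z); return w[:,:2]
for n,x,y,P in [('A',258,144,[(52,125),(228,25),(330,187),(155,293)]),('B',262,229,[(148,5),(333,100),(238,287),(48,187)]),('C',143,248,[(87,48),(295,48),(288,257),(80,257)])]:
    w=f(x,y,8,P,.05); e=np.roll(w,-1,0)-w
    print(n,w.mean(0),np.linalg.norm(e,axis=1)*1e3,np.degrees(np.arctan2(e[:,1],e[:,0]))%90)
w=f(357,150,3,[(60,42),(183,13),(242,250),(112,278)],.03); e=np.roll(w,-1,0)-w
print(w,np.linalg.norm(e,axis=1),np.degrees(np.arctan2(e[:,1],e[:,0]))); m=w.mean(0)
ax=(e[3]-e[1]); ax/=np.linalg.norm(ax); print(m,m-.045*ax,m+.045*ax)
# recess mouth far... 
w=f(357,150,3,[(116,167),(196,152),(214,232),(133,248)],.03);print(w.mean(0),w)
print(px2w(c,[(209,175),(226,311),(226,336),(336,72),(345,134)],.02)[:,:2])
E
cat > go.py <<'E'
import sys
from h import *
x,y,z,a=map(float,sys.argv[1:]); s=r.get_state()
M=R.from_rotvec(s['eef_rot']).as_matrix(); p=np.array(s['ee_pos'])
cur=np.degrees(np.arctan2(M[1,1],M[0,1])); d=(a-cur+90)%180-90
t=np.radians(cur+d); 
if abs((cur+d-a+180)%360-180)>90: pass
Y=np.array([np.cos(t),np.sin(t),0]);Z=np.array([0,0,-1.]);X=np.cross(Y,Z)
Mt=np.c_[X,Y,Z]; dv=M.T@Mt
print('t',s['time_s'],'rotvec',np.round(R.from_matrix(dv).as_rotvec(),4),'then d',np.round(Mt.T@(np.array([x,y,z])-p),4),'tilt ok, f',np.round(s['ft_force'],2),'j',np.round(s['joint_positions'],2))
E
python3 go.py 0.446 0.333 0.09 83.9
```

```text
t 0.1 rotvec [-1.600e-03 -2.000e-04 -2.644e-01] then d [-0.258  -0.1761  0.1232] tilt ok, f [-0.06  0.53  1.  ] j [ 1.18  0.32  1.57 -0.    1.26 -0.02]
```

The manual's scale: shifts go in shares of 62.5 mm and turns go in shares of pi rad. Converting my numbers, -0.043 m is -0.688, -0.029 m is -0.464, -0.132 rad / 3.1416 = -0.042.

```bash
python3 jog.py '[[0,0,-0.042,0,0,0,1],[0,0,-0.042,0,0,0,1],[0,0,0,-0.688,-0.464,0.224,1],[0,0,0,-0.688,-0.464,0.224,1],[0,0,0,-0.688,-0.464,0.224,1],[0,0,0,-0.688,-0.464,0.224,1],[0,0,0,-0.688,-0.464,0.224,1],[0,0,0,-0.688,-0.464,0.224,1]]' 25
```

```text
refused: ROWS must be a list of objects with named fields. Nothing was moved.
```

Wrong form. The message asks for a list of objects with named fields, so I'll send the same numbers that way.

```bash
python3 jog.py '[{"wz":-0.042,"jaw":1},{"wz":-0.042,"jaw":1},{"sx":-0.688,"sy":-0.464,"sz":0.224,"jaw":1},{"sx":-0.688,"sy":-0.464,"sz":0.224,"jaw":1},{"sx":-0.688,"sy":-0.464,"sz":0.224,"jaw":1},{"sx":-0.688,"sy":-0.464,"sz":0.224,"jaw":1},{"sx":-0.688,"sy":-0.464,"sz":0.224,"jaw":1},{"sx":-0.688,"sy":-0.464,"sz":0.224,"jaw":1}]' 25; python3 jog.py '[{"sz":0.32,"jaw":1},{"jaw":1}]'
python3 go.py 0.446 0.333 0.027 83.9
python3 - <<'E'
from h import *
snap('wrist','w1')
E
```

```text
time_s: 1.1
ee_pos: [0.4473, 0.3341, 0.1292]
eef_rot: [-0.168, -3.137, 0.0]
ft_force: [-0.2, 0.3, 0.2]
opening: 1.003
grasp_force: 0.0
time_s: 1.35
ee_pos: [0.4455, 0.3341, 0.1082]
eef_rot: [-0.17, -3.133, 0.004]
ft_force: [-0.2, -0.4, 0.5]
opening: 1.0
grasp_force: 0.0
t 1.35 rotvec [-0.0028 -0.0034 -0.0017] then d [-0.0006 -0.001   0.0812] tilt ok, f [-0.18 -0.4   0.54] j [ 0.62  0.38  1.76  0.    1.01 -0.84]
```

View pics/w1.png

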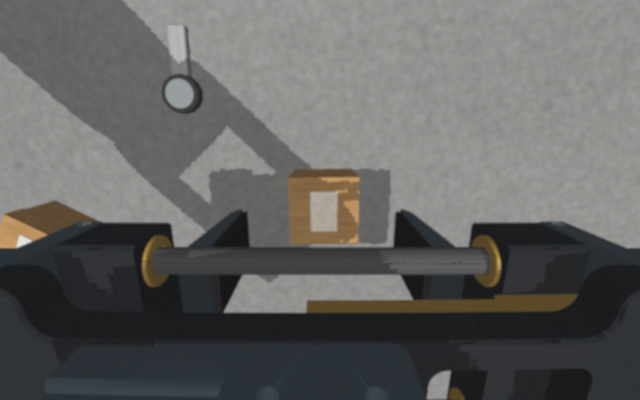

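Wrist view: box C (columns 290–360) is square and centred between the fingers (240 and 402). Descend, close, weigh.

To row units: 0.041 m is 0.656, 0.04 m is 0.64.

```bash
python3 jog.py '[{"sz":0.64,"jaw":1},{"sz":0.656,"jaw":1},{"jaw":0.4},{"jaw":0.4},{"jaw":0.4},{"jaw":0.4},{"jaw":0.4}]' 25; python3 jog.py '[{"sz":-0.16,"jaw":0.4},{"sz":-0.32,"jaw":0.4},{"sz":-0.16,"jaw":0.4},{"jaw":0.4},{"jaw":0.4},{"jaw":0.4}]'
```

```text
time_s: 2.28
ee_pos: [0.447, 0.3359, 0.0305]
eef_rot: [0.167, 3.135, 0.002]
ft_force: [-1.6, -1.0, 6.0]
opening: 0.612
grasp_force: 25.0
time_s: 3.02
ee_pos: [0.4459, 0.3351, 0.0682]
eef_rot: [-0.168, -3.136, 0.001]
ft_force: [-0.2, 0.1, -3.1]
opening: 0.611
grasp_force: 25.0
```

```bash
for i in 1 2 3 4; do python3 jog.py '[{"jaw":0.4}]'|grep -E 'ft_|ee_pos'; done; python3 go.py 0.4956 -0.221 0.1 3.7
python3 - <<'E'
from h import *
snap('side','s1');snap('top','t1')
im=cv2.imread('pics/s1.png')[100:240,130:330]; cv2.imwrite('pics/s1c.png',cv2.resize(im,None,fx=4,fy=4,interpolation=cv2.INTER_CUBIC))
E
```

```text
ee_pos: [0.4461, 0.3353, 0.0685]
ft_force: [0.6, 0.7, -3.9]
ee_pos: [0.4462, 0.3354, 0.0687]
ft_force: [0.1, -0.9, -3.9]
ee_pos: [0.4463, 0.3354, 0.0689]
ft_force: [0.7, 0.4, -3.5]
ee_pos: [0.4463, 0.3355, 0.069]
ft_force: [-0.7, 0.3, -3.0]
t 3.525 rotvec [ 1.0000e-04 -0.0000e+00  1.3994e+00] then d [-0.5585  0.0132 -0.031 ] tilt ok, f [-0.74  0.32 -3.01] j [ 0.62  0.42  1.8   0.    0.91 -0.84]
```

View pics/s1c.png

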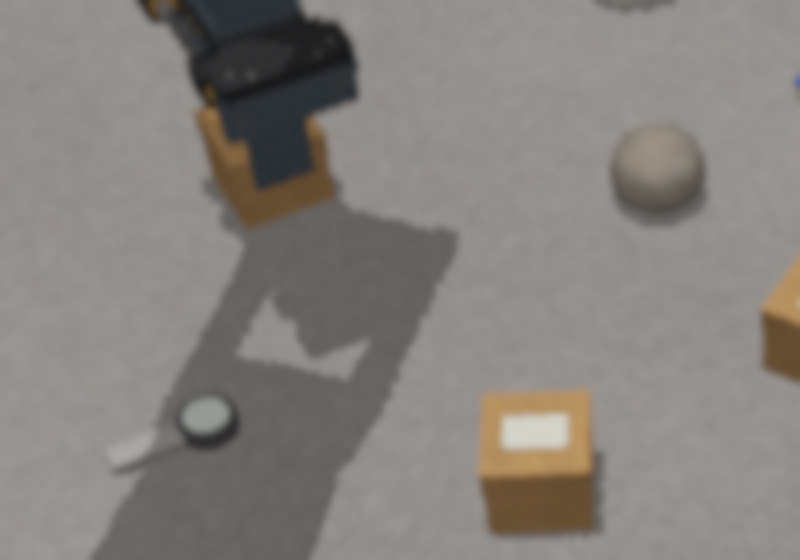

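Box C hangs in the air, upright, with the force about −3.6 N (≈0.37+ kg): it is the iron one. Carry it to the recess, over box B.

To row units: -0.01 m is -0.16, 0.175 rad / 3.1416 = 0.0557.

```bash
python3 jog.py '[{"wz":0.0557,"sz":-0.16,"jaw":0.4},{"wz":0.0557,"sz":-0.16,"jaw":0.4},{"wz":0.0557,"sz":-0.16,"jaw":0.4},{"wz":0.0557,"sz":-0.16,"jaw":0.4},{"wz":0.0557,"sz":-0.16,"jaw":0.4},{"wz":0.0557,"sz":-0.16,"jaw":0.4},{"wz":0.0557,"jaw":0.4},{"wz":0.0557,"jaw":0.4}]' 35;  python3 jog.py '[{"sx":-0.32,"jaw":0.4},{"sx":-0.72,"sy":0.016,"jaw":0.4},{"sx":-0.8,"sy":0.016,"jaw":0.4},{"sx":-0.8,"sy":0.032,"jaw":0.4},{"sx":-0.8,"sy":0.032,"jaw":0.4},{"sx":-0.8,"sy":0.032,"jaw":0.4},{"sx":-0.8,"sy":0.016,"jaw":0.4},{"sx":-0.8,"sy":0.016,"jaw":0.4}]'; python3 go.py 0.4956 -0.221 0.1 3.7
```

```text
time_s: 4.62
ee_pos: [0.4463, 0.3354, 0.1291]
eef_rot: [2.156, 2.285, 0.0]
ft_force: [0.2, 0.9, -3.9]
opening: 0.607
grasp_force: 35.0
time_s: 5.62
ee_pos: [0.4789, -0.0306, 0.1291]
eef_rot: [2.146, 2.294, -0.0]
ft_force: [0.8, -0.1, -3.5]
opening: 0.609
grasp_force: 35.0
t 5.625 rotvec [0.0001 0.0004 0.0017] then d [-0.191   0.0044  0.0291] tilt ok, f [ 0.83 -0.05 -3.54] j [-0.09  0.25  1.9  -0.    0.99 -0.15]
```

To row units: -0.05 m is -0.8, -0.03 m is -0.48.

```bash
python3 jog.py '[{"sx":-0.8,"sy":0.016,"jaw":0.4},{"sx":-0.8,"sy":0.016,"jaw":0.4},{"sx":-0.8,"sy":0.016,"jaw":0.4},{"sx":-0.48,"sy":0.016,"sz":0.16,"jaw":0.4},{"sx":-0.16,"sz":0.16,"jaw":0.4},{"sz":0.16,"jaw":0.4},{"jaw":0.4}]';  python3 go.py 0.4956 -0.221 0.075 3.7
python3 - <<'E'
from h import *
c=snap('top','t2')
a=cv2.resize(cv2.imread('pics/t2.png')[150:250,360:460],None,fx=4,fy=4,interpolation=cv2.INTER_CUBIC)
c=snap('side','s2')
b=cv2.resize(cv2.imread('pics/s2.png')[240:340,310:410+30],None,fx=4,fy=4,interpolation=cv2.INTER_CUBIC)[:, :400]
snap('wrist','w2')
cv2.imwrite('pics/c2.png',np.hstack([a,b]))
E
```

```text
time_s: 6.5
ee_pos: [0.4946, -0.2161, 0.0978]
eef_rot: [-2.145, -2.29, 0.001]
ft_force: [-0.0, -0.4, -3.4]
opening: 0.61
grasp_force: 35.0
t 6.5 rotvec [-0.0028 -0.002   0.0008] then d [-0.0049  0.0007  0.0228] tilt ok, f [-0.02 -0.41 -3.45] j [-0.43  0.37  1.81  0.    0.97 -0.5 ]
```

View pics/c2.png

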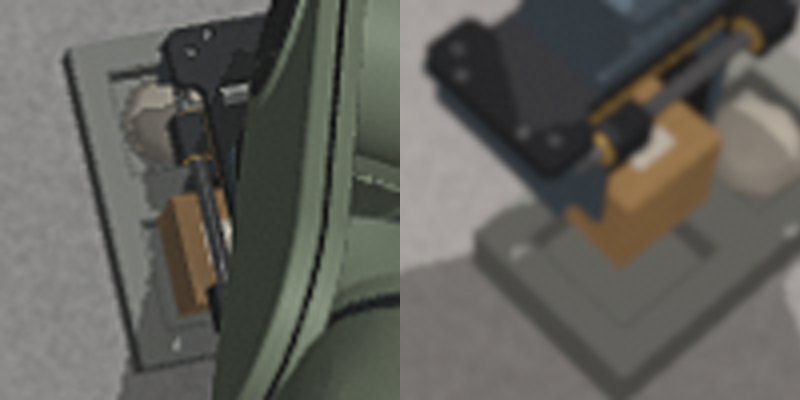

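View pics/w2.png

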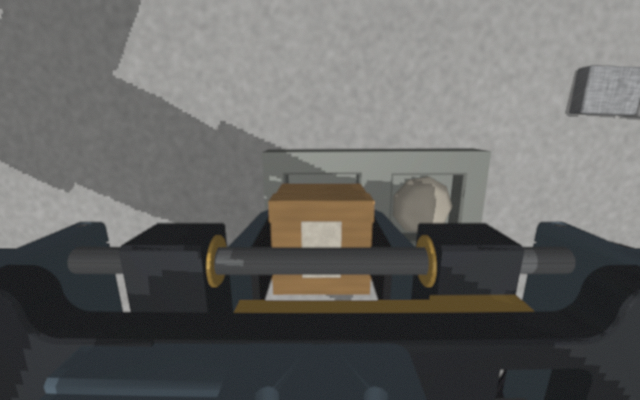

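Run:
```python
from h import *
a=cv2.resize(cv2.imread('pics/side0.png')[240:340,325:440],None,fx=5,fy=5,interpolation=cv2.INTER_CUBIC)
b=cv2.resize(cv2.imread('pics/w2.png')[140:190,250:500],None,fx=2,fy=2,interpolation=cv2.INTER_CUBIC)
o=np.zeros((600,800,3),np.uint8); o[:500,:575]=a; o[500:,:500]=b
cv2.imwrite('pics/c3.png',o)
```

```text
(no output)
```

View pics/c3.png

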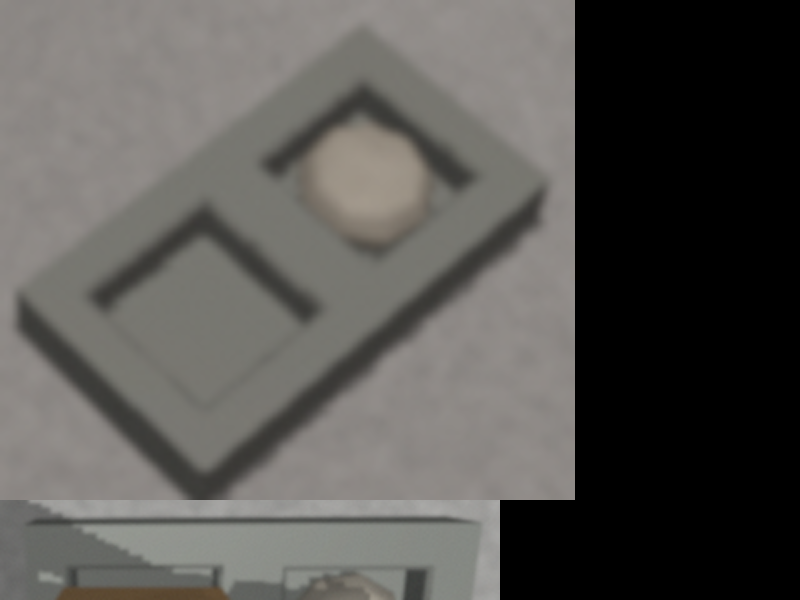

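Run:
```python
from h import *
c=load('side0')
def q(c,x0,y0,s,P,z=.03): return px2w(c,(np.array(P)+.5)/s-.5+[x0,y0],z)[:,:2]
w=q(c,325,240,5,[(20,295),(363,25),(548,185),(205,472)]);e=np.roll(w,-1,0)-w
print(w,np.linalg.norm(e,axis=1),np.degrees(np.arctan2(e[:,1],e[:,0]))); m=w.mean(0); ax=e[0]-e[2];ax/=np.linalg.norm(ax)
print('side outer',m-.045*ax)
w=q(c,325,240,5,[(90,295),(205,205),(323,307),(205,408)]);print('side mouth',w.mean(0),np.linalg.norm(np.roll(w,-1,0)-w,axis=1))
c=load('w2'); print(c['eye'])
w=q(c,250,140,2,[(28,22),(478,22),(70,67),(221,67)]);
print('wrist',w,np.linalg.norm(w[1]-w[0]),np.linalg.norm(w[3]-w[2]))
u=(w[1]-w[0])/np.linalg.norm(w[1]-w[0]);n=np.array([u[1],-u[0]]);print(np.degrees(np.arctan2(u[1],u[0])))
for s in(1,-1): print((w[0]+w[1])/2-.045*u+s*.05*n,(w[2]+w[3])/2+s*.031*n)
```

```text
[[ 0.44201854 -0.17840027]
 [ 0.6308694  -0.16317877]
 [ 0.63536324 -0.26306716]
 [ 0.45035994 -0.2749939 ]] [0.1894633  0.09998942 0.18538735 0.09695313] [   4.60811371  -87.42407812 -176.31137636   94.93557018]
side outer [ 0.49477096 -0.22316922]
side mouth [ 0.4955516  -0.22267687] [0.06041549 0.0609001  0.0626463  0.06173459]
[ 0.49119935 -0.14730253  0.27012937]
wrist [[ 0.44559108 -0.17280729]
 [ 0.6316147  -0.16020399]
 [ 0.46356686 -0.19044156]
 [ 0.52684829 -0.18623633]] 0.18645007445955586 0.06342099092601024
3.875926277855049
[ 0.49708562 -0.2194331 ] [ 0.49730305 -0.21926804]
[ 0.49032601 -0.11966183] [ 0.4931121  -0.15740985]
```

To row units: 0.015 m is 0.24, -0.005 m is -0.08.

```bash
python3 jog.py '[{"sx":-0.08,"sy":0.016,"jaw":0.4},{"sz":0.24,"jaw":0.4},{"sz":0.24,"jaw":0.4},{"jaw":0.4},{"jaw":0.4}]';  python3 go.py 0.496 -0.221 0.0605 3.9
```

```text
time_s: 7.28
ee_pos: [0.4972, -0.2225, 0.0687]
eef_rot: [-2.149, -2.291, 0.0]
ft_force: [1.6, 0.5, -3.1]
opening: 0.611
grasp_force: 35.0
t 7.275 rotvec [-0.0003 -0.0002 -0.004 ] then d [ 0.0016 -0.0011  0.0082] tilt ok, f [ 1.62  0.54 -3.11] j [-0.44  0.41  1.84  0.    0.9  -0.51]
```

```bash
python3 jog.py '[{"sx":0.024,"sy":-0.016,"sz":0.048,"jaw":0.4},{"sz":0.048,"jaw":0.4},{"jaw":0.4}]'; python3 go.py 0.496 -0.221 0.0385 3.9;python3 jog.py '[{"sz":0.048,"jaw":0.4},{"sz":0.048,"jaw":0.4},{"jaw":0.4}]';  python3 go.py 0.496 -0.221 0.0385 3.9
```

```text
time_s: 7.65
ee_pos: [0.4959, -0.2209, 0.0628]
eef_rot: [-2.149, -2.291, 0.0]
ft_force: [0.1, 0.7, -3.7]
opening: 0.61
grasp_force: 35.0
t 7.65 rotvec [-0.0003 -0.0002 -0.004 ] then d [-0.0001  0.0001  0.0243] tilt ok, f [ 0.06  0.71 -3.74] j [-0.44  0.41  1.85  0.    0.88 -0.5 ]
time_s: 8.02
ee_pos: [0.4958, -0.2209, 0.0566]
eef_rot: [-2.149, -2.291, 0.0]
ft_force: [0.5, 0.5, -3.4]
opening: 0.609
grasp_force: 35.0
t 8.025 rotvec [-0.0006 -0.0004 -0.0041] then d [-0.0001  0.0002  0.0181] tilt ok, f [ 0.55  0.47 -3.44] j [-0.44  0.42  1.85  0.    0.87 -0.5 ]
```

Already 4 mm past the tray's rim with no extra contact force: it is entering. Continue.

To row units: 0.004 m is 0.064.

```bash
python3 jog.py '[{"sz":0.064,"jaw":0.4},{"sz":0.064,"jaw":0.4},{"jaw":0.4}]'; python3 jog.py '[{"sz":0.048,"jaw":0.4},{"sz":0.048,"jaw":0.4},{"jaw":0.4}]';  python3 jog.py '[{"sz":0.032,"jaw":0.4},{"jaw":0.4}]'
```

```text
time_s: 8.4
ee_pos: [0.4957, -0.2209, 0.0484]
eef_rot: [-2.148, -2.291, 0.0]
ft_force: [-0.2, 0.3, -3.6]
opening: 0.612
grasp_force: 35.0
time_s: 8.78
ee_pos: [0.4958, -0.2209, 0.0426]
eef_rot: [-2.149, -2.291, 0.0]
ft_force: [0.4, 0.3, -4.3]
opening: 0.612
grasp_force: 35.0
time_s: 9.02
ee_pos: [0.496, -0.221, 0.0408]
eef_rot: [-2.149, -2.291, -0.0]
ft_force: [-0.1, 0.7, -4.4]
opening: 0.608
grasp_force: 35.0
```

Step down until the floor carries it.

To row units: 0.001 m is 0.016.

```bash
python3 jog.py '[{"sz":0.016,"jaw":0.4},{"sz":0.016,"jaw":0.4},{"jaw":0.4}]'; python3 jog.py '[{"sz":0.016,"jaw":0.4},{"jaw":0.4}]';python3 jog.py '[{"sz":0.016,"jaw":0.4},{"jaw":0.4}]'
```

```text
time_s: 9.4
ee_pos: [0.496, -0.221, 0.0388]
eef_rot: [-2.149, -2.291, 0.0]
ft_force: [-1.1, 0.8, -3.7]
opening: 0.608
grasp_force: 35.0
time_s: 9.65
ee_pos: [0.4961, -0.221, 0.0385]
eef_rot: [2.149, 2.291, 0.0]
ft_force: [-1.9, 1.2, 3.7]
opening: 0.614
grasp_force: 35.0
time_s: 9.9
ee_pos: [0.4961, -0.221, 0.0385]
eef_rot: [2.149, 2.291, 0.0]
ft_force: [-3.9, 2.4, 10.4]
opening: 0.615
grasp_force: 35.0
```

Floor contact at exactly the expected height. Release and rise.

To row units: -0.001 m is -0.016.

```bash
python3 jog.py '[{"sz":-0.016,"jaw":0.4},{"jaw":0.85},{"jaw":0.85},{"jaw":0.85}]'; python3 jog.py '[{"sz":-0.16,"jaw":0.85},{"sz":-0.48,"jaw":0.85},{"sz":-0.8,"jaw":0.85},{"sz":-0.8,"jaw":1},{"sx":0.8,"jaw":1},{"sx":0.96,"jaw":1},{"sx":0.96,"jaw":1},{"sx":0.96,"jaw":1}]'; python3 jog.py '[{"sx":0.96,"jaw":1},{"sx":0.96,"jaw":1},{"jaw":1}]'
python3 - <<'E'
from h import *
a=[]
for n,f,y,x in(('top','t4',150,360),('side','s4',240,325)):
    snap(n,f); a.append(cv2.resize(cv2.imread(f'pics/{f}.png')[y:y+100,x:x+100],None,fx=4,fy=4,interpolation=cv2.INTER_CUBIC))
cv2.imwrite('pics/c4.png',np.hstack(a))
E
```

```text
time_s: 10.4
ee_pos: [0.4962, -0.2211, 0.0378]
eef_rot: [2.149, 2.291, 0.0]
ft_force: [-0.5, -0.2, -0.1]
opening: 0.849
grasp_force: 0.0
time_s: 11.4
ee_pos: [0.4812, 0.0102, 0.1788]
eef_rot: [2.149, 2.29, 0.002]
ft_force: [0.9, 0.1, 0.0]
opening: 0.998
grasp_force: 0.0
time_s: 11.78
ee_pos: [0.4733, 0.1318, 0.1786]
eef_rot: [2.142, 2.298, 0.003]
ft_force: [0.7, 0.1, 0.2]
opening: 1.005
grasp_force: 0.0
```

View pics/c4.png

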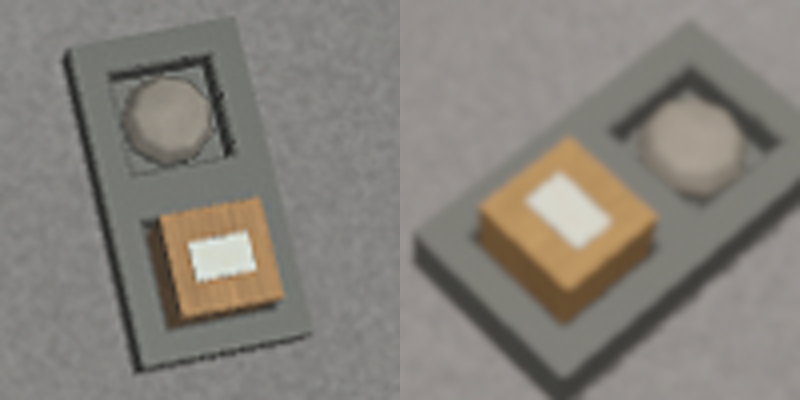

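Both views show the box in the recess, level and standing about 28 mm proud. With the gripper unloaded the force reads about 0, against about −3.6 N while carrying the box, so this is the heavy one.

```bash
python3 -c "
from plant import r
print(r.sign_off())"
```

```text
the job is handed in; nothing more can be done
None
```

The first box I lifted was the heavy one (about 3.6 N); I set it level on the recess floor, never touched the other two boxes, and handed in the job at about 12 s of the 51 s allowed; the sign-off returned no verdict.

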